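# Expose a test strip in the UV drawer unit

## Robot

A 6-joint arm with a two-finger parallel gripper is mounted at the origin on the work surface. World frame = base frame: x ahead of the robot, y to its left, z up, the work surface at z = 0. Lengths are in m, angles in rad, forces in N, time in s.
With the tool pointing down it reaches from about 0.35 to 0.8 m from the base axis. Payload 7.3 kg.
Tool frame: the origin (TCP) lies between the finger pads, 19 mm behind the fingertips; this is the grasp point; z points along the fingers, y is the line along which they close (so a half turn about z gives the same grasp; the last joint's range is limited). The gripper opens to 85 mm and grips with 20 to 120 N. Pads are 22 mm wide; open, the fingers measure 114 mm over their backs; the gripper's body (76 mm by 85 mm) begins 54 mm behind the grasp point. The pads swing forward as they close: fully open they stand 13 mm farther back than shut.
Start: joints at [-1.343, 0.342, 1.524, -0, 1.275, -0.146], TCP at [0.192, -0.489, 0.25] pointing down, gripper open.
Joint ranges: [-2.53, 2.53], [-0.77, 2.02], [0.04, 2.7], [-1, 4.14], [0.28, 2.66], [-3.11, 3.11]. Speed limits (rad/s): [2.57, 2.57, 3.14, 3.14, 3.14, 3.14].

## Interface

Orientations are given as a unit quaternion [x, y, z, w].
In Python, from workcell import r, command_gripper, optics gives the robot as it stands. The module is installed in compiled form; this text tells all that it offers. Calls block until the motion is done:
- r.reach(position, orientation): joint-space move of the TCP to a pose.
- r.move_straight(position, orientation=None, speed=0.15, max_force=None): straight line of the TCP; orientation=None keeps the orientation; speed is the mean speed in m/s. With max_force (N) it stops when the force on the tool has changed by that much, and returns True; else False.
- r.movej(angles): joint-space move.
- command_gripper(opening, force=None): finger opening in m; force is the grip in N (None keeps the last); returns when the fingers have stopped.
- r.hold(seconds).
- r.solve_ik(position, orientation): joint angles nearest the present ones, or None.
- r.read_state(): the state.
- optics.get_image(name): name is "side" or "top"; returns (picture, depth): 480x640x3 uint8, red, green, blue; 480x640 float32, m along the optical axis (not along the pixel's ray), 0 where there is no reading.
- optics.camera_model(name): a dict with "K" (3x3 intrinsics, pixels), "k1" (the pictures are not rectified: a ray, as slopes to the right and down, at radius r is drawn at 1 + k1 r^2 times it, then the intrinsics apply), "R" (3x3) and "t" (3): a world point X has camera coordinates R X + t. Camera axes: x right, y down, z forward; pixel columns grow to the right and rows downward; lengths in m; the calibration is good to about 2 mm. A picture is of the moment at which its call begins. camera_model takes no time and is no camera call.
A pose or a line that the arm cannot do raises r.PlanningError and nothing moves.
- r.finish_job(): hands the job in; it is judged then, once.
The state is a dict: "time_s": time; "joint_positions": joint angles; "dq": joint speeds; "tau": joint torques, N m; "eef_pos": TCP position; "eef_rot": TCP orientation; "contact_force": force on the tool from outside, world axes, zero at the start; "torque": the same for the moment, N m; "grip_width": finger opening in m; "grip_force": force on a finger pad.
Only numpy, scipy, OpenCV 4.12 (cv2) and the standard library are available. Lean on these libraries where they do the work, as an engineer would, in place of code of your own. Each camera call takes 0.05 s, during which the arm holds its last target. There are 200 camera calls.

## Task

Expose the test strip: lay the narrow contact frame flat and glass up in the open drawer of the exposure unit, square inside the black outline on the bed, then push the drawer gently fully home, without slamming it. Only then turn the bar-handled start switch clockwise to its stop, hold it there for a full second while the tubes strike, and let it spring back. The frame has a glass top, so set it down rather than drop it, and leave the dial setting and the other things on the bench as they are.

Things in the scene. Friction and masses are not known exactly. Their poses are not given: they have to be found in the camera images.
- unit: grey desktop UV exposure unit, fixed: 300 mm deep (x), 380 wide (y), flat deck 135 high, hood over its rear 155 mm up to 165 high. Origin: centre of its underside, on the table; x runs from its front (drawer side, facing the robot, at x = -150 mm) to its back, y to the left seen from the robot. Controls on the deck near the front, right to left: flat rocker, start switch, dial, pilot lamp
- tray (a joint): opening of the unit's drawer in m: 0 shut, at most 0.19, starts 0.150 to 0.175. Closes along the unit's +x; about 2 N friction plus light drag, no catch or spring, stays where left. Front panel 304 mm wide, 12 thick, 15 to 87 mm above the table, 12 mm proud of the unit's front when shut. Side walls 264 mm apart inside, tops 71 mm above the table
- pull (a point): middle of the drawer's bow handle: horizontal steel bar along y, 10 mm thick, 120 long, its axis (this point) 62 mm above the table and 22 mm in front of the panel's face; moves with the drawer; can be pushed with the shut fingers from in front. Axes parallel to the unit's
- bed (a point): centre of the black outline (100 mm along x, 180 along y) on the drawer's flat white bed, on its surface, 35 mm above the table, moving with the drawer; axes parallel to the unit's. It lies 76 mm behind the front panel's inner side; the unit's deck covers the bed from the unit's front plane on, so at the start 74 to 99 mm behind this point
- strip_frame: the narrow contact frame to be exposed: light wood with a glass top, 50 mm wide (its x), 130 long (its y), 20 thick, 0.11 to 0.22 kg. Origin: centre of its underside; z up = glass up. Starts so, flat on the table left or right of the drawer, the square frame on the other side
- start (a joint): angle of the start switch in rad: 0 at rest, grows clockwise seen from above, 1.05 at its stop. A spring drives it back to 0 when let go; 0.06 N m starts it moving, 0.19 N m holds it at the stop
- start_grip (a point): on the upright axis of the start switch, 168 mm above the table: black bar handle 46 mm long (this point's x, turning with it; at rest along the unit's x), 12 wide (y), from 145 to 175 mm above the table, on a round skirt 42 mm across with its top at 145 mm: fingertips must stay above that, so the TCP at or above this point. Fingers opened 60 mm or more let the bar spring back freely
- dial_mark (a point): mark on the rim of the round lamp-intensity dial, 34 mm across, its top 17 mm above the deck, its axis 125 mm left of the start switch's; it stays at any angle and is to be left as set
- square_frame: bystander: a square wooden contact frame, 110 x 110 x 20 mm, same wood and glass as the strip frame; origin: centre of its underside
- brayer: bystander: an ink roller lying down, wooden handle, rubber roll 38 mm across and 100 mm wide, 190 mm long over all, up to 40 mm high; origin on the table about the middle of its length
- ink_tin: bystander: a bare metal ink tin, 84 mm across, 62 mm high; origin: centre of its underside
- baren: bystander: a round dark wooden rubbing pad with a knob handle, 110 mm across, 42 mm high; origin: centre of its underside
- brush_mug: bystander: a white ceramic beaker, 80 mm across and 90 mm high, with brushes standing in it up to 200 mm; origin: centre of its underside
- spray_bottle: bystander: a spray bottle, 72 mm across, 225 mm high; origin: centre of its underside
- ink_jar: bystander: a small white jar with a black lid, 52 mm across, 60 mm high, standing on the table; origin: centre of its underside
- flat_brush: bystander: a paint brush lying on the table, 200 mm long, about 20 mm high; origin under the middle of its length
Mind the look-alikes: they are no part of the job. What is shaped like the strip_frame but pink, purple or turquoise is not meant.

How it is judged:
On the way, in this order (a step that is already met when the one before it is completed fails the run):
1. the narrow frame lies flat, glass up, square inside the outline on the bed of the open drawer, released (x of strip_frame in the frame of bed between -0.028 and 0.028 m and y of strip_frame in the frame of bed between -0.028 and 0.028 m and z of strip_frame in the frame of bed between -0.006 and 0.006 m and angle between strip_frame's own z axis and vertical below 0.08 rad and angle between the y axis of strip_frame and the y axis of bed, either way round below 0.35 rad and value of joint tray above 0.1 m and contact force between the fingers and strip_frame below 0.2 N and linear speed of strip_frame below 0.03 m/s), for 0.2 s.
2. the drawer is fully home with the frame still lying in the outline (x of strip_frame in the frame of bed between -0.028 and 0.028 m and y of strip_frame in the frame of bed between -0.028 and 0.028 m and z of strip_frame in the frame of bed between -0.006 and 0.006 m and angle between strip_frame's own z axis and vertical below 0.08 rad and angle between the y axis of strip_frame and the y axis of bed, either way round below 0.35 rad and value of joint tray below 0.005 m and value of joint start below 0.2 rad), for 0.2 s.
3. the start switch is held at its stop for a second, the drawer shut (value of joint tray below 0.005 m and value of joint start above 0.97 rad), for 0.8 s.
At the end, for the whole second after the job is handed in: narrow frame at rest in the drawer, flat, glass up, origin within 28 mm of the outline's centre along each axis and within 0.35 rad of square; drawer within 5 mm of shut; start switch, once held within 0.08 rad of its stop for 0.8 s, back under 0.06 rad (x of strip_frame in the frame of bed between -0.028 and 0.028 m and y of strip_frame in the frame of bed between -0.028 and 0.028 m and z of strip_frame in the frame of bed between -0.006 and 0.006 m and angle between strip_frame's own z axis and vertical below 0.08 rad and angle between the y axis of strip_frame and the y axis of bed, either way round below 0.35 rad and value of joint tray below 0.005 m and value of joint start below 0.06 rad and linear speed of strip_frame below 0.02 m/s and velocity of joint start below 0.1 rad/s); the robot touches nothing.
It fails at once if the start switch is turned (over 0.3 rad) while the drawer is open (over 10 mm) (value of joint start above 0.3 rad and value of joint tray above 0.01 m).
It fails at once if the drawer is slammed (closes faster than 0.4 m/s) (velocity of joint tray below -0.4 m/s).
It fails at once if the glass frame is dropped or thrown (faster than 0.7 m/s with no finger on it) (linear speed of strip_frame above 0.7 m/s and contact force between the fingers and strip_frame below 0.1 N).
It fails at once if the intensity dial is turned (its mark moves more than 4 mm) (distance of dial_mark from where it was at the start of the episode above 0.004 m).
It fails at once if a bystander is moved more than 30 mm (distance of any of square_frame, brayer, ink_tin, baren, brush_mug, spray_bottle, ink_jar, flat_brush from where it was at the start of the episode above 0.03 m).
It also fails if it takes over 69 s, if anything falls off the work surface, if the arm or the gripper's body presses on something with over 40 N, if the wrist force passes 120 N, or if a joint passes its speed limit or range.

## Working session

There is one attempt and no reset: what is moved stays moved. The work goes in short steps, each a Python script; the robot and the scene stay as the last script left them, time stands still between calls to the robot, and variables do not carry over. Pictures are saved under pics/ and viewed, at most 10 in all, crops included, and the job is handed in when it is done.

```bash
mkdir -p pics; cat > h.py <<'E'
import numpy as np, cv2
from workcell import r, command_gripper, optics
from scipy.spatial.transform import Rotation as Ro
def shot(n):
    im,d=optics.get_image(n); np.savez(f'pics/{n}.npz',im=im,d=d); return im,d
def load(n):
    z=np.load(f'pics/{n}.npz'); return z['im'],z['d']
def ray(n,u,v):
    c=optics.camera_model(n);K=np.array(c['K'])
    xd=np.array([(u-K[0,2])/K[0,0],(v-K[1,2])/K[1,1]]); x=xd.copy()
    for _ in range(20): x=xd/(1+c['k1']*(x@x))
    R=np.array(c['R']);t=np.array(c['t'])
    return -R.T@t, R.T@np.array([x[0],x[1],1])
def atz(n,u,v,z):
    o,d=ray(n,u,v); return o+d*(z-o[2])/d[2]
def atd(n,u,v,D):
    z=np.median(D[v-1:v+2,u-1:u+2]); o,d=ray(n,u,v); return o+d*z
def down(yaw): # tool z down, tool y (closing) at world angle yaw
    y=np.array([np.cos(yaw),np.sin(yaw),0]);z=np.array([0,0,-1.]);x=np.cross(y,z)
    return Ro.from_matrix(np.c_[x,y,z]).as_quat()
E
python3 - <<'E'
from h import *
for n in('top','side'):
    im,d=shot(n); cv2.imwrite(f'pics/{n}1.png',im[:,:,::-1]); c=optics.camera_model(n); print(n,c)
print(r.read_state())
E
```

```text
top {'K': array([[493.04895834,   0.        , 319.25268839],
       [  0.        , 493.04895834, 238.43469103],
       [  0.        ,   0.        ,   1.        ]]), 'k1': -0.11921764897429327, 'R': array([[-0.01728769, -0.99979307,  0.01072196],
       [-0.99589605,  0.01626552, -0.08903083],
       [ 0.08883801, -0.0122171 , -0.99597116]]), 't': array([-0.00616371,  0.52834113,  1.25910106])}
side {'K': array([[539.71606571,   0.        , 316.63791044],
       [  0.        , 539.71606571, 240.10882395],
       [  0.        ,   0.        ,   1.        ]]), 'k1': -0.09028789238580429, 'R': array([[-0.83330878, -0.55272179, -0.00975146],
       [-0.41121362,  0.63156092, -0.65729306],
       [ 0.36945884, -0.54371815, -0.75357199]]), 't': array([0.46015551, 0.30747905, 1.17098698])}
{'time_s': 0.1, 'joint_positions': array([-1.34298873e+00,  3.42622069e-01,  1.52492222e+00, -3.63779960e-05,
        1.27540536e+00, -1.45998842e-01]), 'dq': array([ 0.0002503 , -0.00094416, -0.00297994,  0.00021959,  0.00094404,
        0.00096951]), 'tau': array([ 1.65115383e-03, -4.34446478e+01, -2.46490878e+01, -1.60183272e-04,
        4.68336832e-03, -1.69218094e-05]), 'eef_pos': array([ 0.19164485, -0.48841045,  0.24941127]), 'eef_rot': array([ 9.82583167e-01,  1.85822116e-01, -4.51287063e-05, -6.77215379e-04]), 'contact_force': array([ 0.54801704,  0.22040414, -0.17631133]), 'torque': array([0.00862195, 0.00274548, 0.0196354 ]), 'grip_force': 0.0, 'grip_width': 0.08540497208847524}
```

View pics/top1.png

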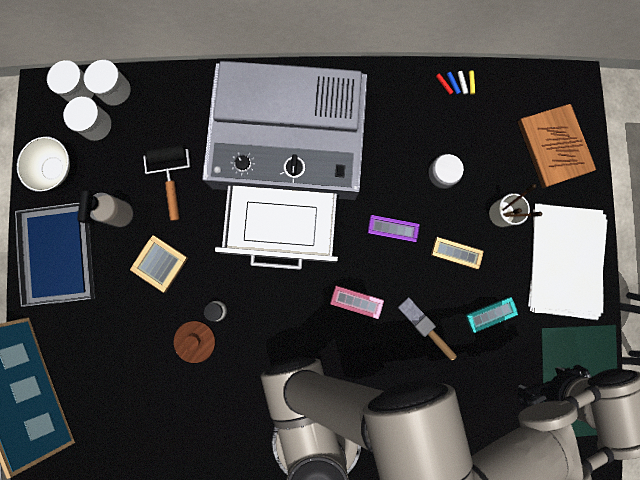

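View pics/side1.png

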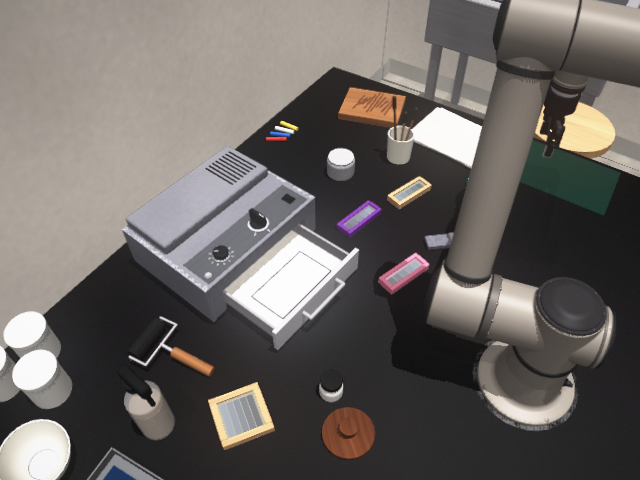

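Strip-frame candidates in the top picture are light wood (458,252), purple (394,228), pink (357,302) and turquoise (492,315). Only the one at (458,252) is light wood with a glass top, so that is the one meant. The square frame is at (158,263), on the other side of the drawer as described. Next I enlarge the strip, drawer and switch.

```bash
python3 - <<'E'
from h import *
im,d=load('top')
a=cv2.resize(im[210:290,420:500],(480,480),interpolation=cv2.INTER_CUBIC)  # x6
cv2.imwrite('pics/strip.png',a[:,:,::-1])
b=cv2.resize(im[140:275,205:365],(800,675),interpolation=cv2.INTER_CUBIC)[:600] # x5
cv2.imwrite('pics/drawer.png',cv2.resize(im[140:275,205:375],(680,540),interpolation=cv2.INTER_CUBIC)[:,:,::-1]) # x4
E
```

```text
(no output)
```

View pics/strip.png

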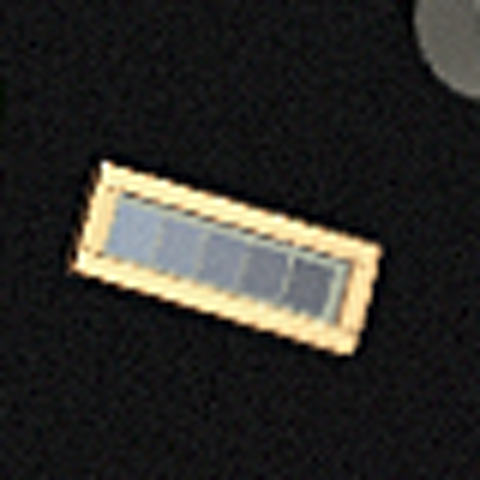

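View pics/drawer.png

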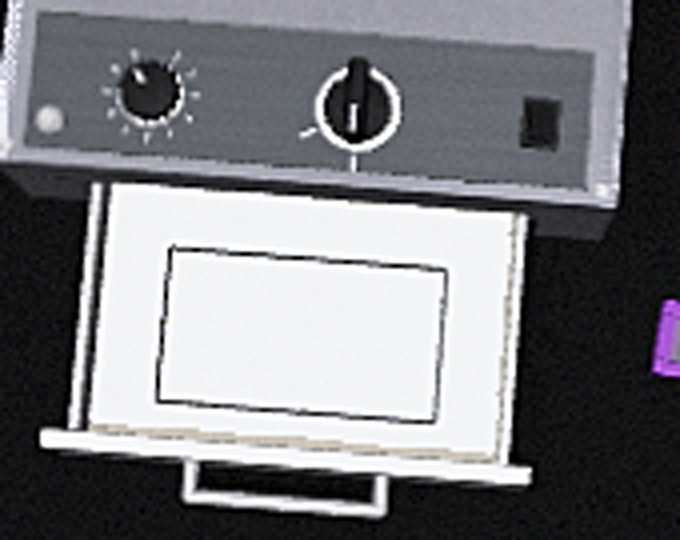

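The strip crop shows a light-wood frame with a glass top, with corners at crop (103,163), (382,245), (352,354) and (73,270), so it is the one meant. The drawer crop shows the outline corners at (173,247), (447,268), (436,423) and (156,401). The switch ring is centred near (357,107) and the handle bar runs from (186,500) to (386,511).

```bash
python3 - <<'E'
from h import *
im,d=load('top')
def P(pts,s,o,z): return np.array([atz('top',(u+.5)/s-.5+o[0],(v+.5)/s-.5+o[1],z) for u,v in pts])
S=P([(103,163),(382,245),(352,354),(73,270)],6,(420,210),.02)
print('strip',S.round(4),S.mean(0),[np.linalg.norm(S[i]-S[i-1]).round(4) for i in range(4)])
e=(S[0]+S[3]-S[1]-S[2]); print('yaw long',np.arctan2(e[1],e[0]))
B=P([(173,247),(447,268),(436,423),(156,401)],4,(205,140),.035)
print('bed',B.round(4),B.mean(0),[np.linalg.norm(B[i]-B[i-1]).round(4) for i in range(4)])
e=(B[0]+B[3]-B[1]-B[2]); yb=np.arctan2(e[1],e[0]); print('yaw y axis',yb)
H=P([(186,500),(386,511)],4,(205,140),.062);print('handle',H,H.mean(0),np.linalg.norm(H[0]-H[1]))
C=P([(357,107)],4,(205,140),.137);print('skirt ring',C)
C=P([(355,63),(357,143)],4,(205,140),.175);print('bar ends if top',C)
D=P([(150,93)],4,(205,140),.152);print('dial',D)
# unit edges / deck front edge
F=P([(0,155),(614,202)],4,(205,140),.135);print('deck front',F, np.arctan2(*(F[0]-F[1])[1::-1]))
# depth checks
for u,v in [(458,252),(279,223),(294,166),(240,163),(275,260)]:
    print(u,v,atd('top',u,v,d).round(4))
# side view deproject of the switch top
im,ds=load('side')
for u,v in [(258,213),(257,215),(290,280),(409,192)]: print('side',u,v,atd('side',u,v,ds).round(4))
# bar: cluster of depth points above z=.155 near switch in both cams
for n,D,box in(('top',d,(275,145,315,190)),('side',ds,(235,195,280,240))):
    Q=[]
    for v in range(box[1],box[3]):
        for u in range(box[0],box[2]):
            if D[v,u]>0:
                o,q=ray(n,u,v);X=o+q*D[v,u]
                if X[2]>.158:Q.append(X)
    Q=np.array(Q);
    if len(Q): print(n,len(Q),Q.mean(0),Q.min(0),Q.max(0))
E
```

```text
strip [[ 0.5279 -0.3247  0.02  ]
 [ 0.4895 -0.4489  0.02  ]
 [ 0.4418 -0.4332  0.02  ]
 [ 0.4811 -0.3096  0.02  ]] [ 0.4850787  -0.37908639  0.02      ] [np.float64(0.0491), np.float64(0.13), np.float64(0.0503), np.float64(0.1297)]
yaw long 1.266985307302917
bed [[ 6.269e-01  1.690e-01  3.500e-02]
 [ 6.101e-01 -8.900e-03  3.500e-02]
 [ 5.094e-01 -1.000e-04  3.500e-02]
 [ 5.266e-01  1.803e-01  3.500e-02]] [0.56826588 0.08508425 0.035     ] [np.float64(0.1009), np.float64(0.1787), np.float64(0.1011), np.float64(0.1812)]
yaw y axis 1.4763232817644256
handle [[0.46143223 0.15784978 0.062     ]
 [0.45254337 0.03219642 0.062     ]] [0.4569878 0.0950231 0.062    ] 0.12596737452439505
skirt ring [[0.6932092  0.04443212 0.137     ]]
bar ends if top [[0.71040491 0.04388682 0.175     ]
 [0.66272369 0.043238   0.175     ]]
dial [[0.70042277 0.16714875 0.152     ]]
deck front [[ 0.66835652  0.26062505  0.135     ]
 [ 0.63320288 -0.10906999  0.135     ]] 1.475993159661297
458 252 [ 0.4869 -0.3815  0.0156]
279 223 [0.5687 0.0884 0.0368]
294 166 [0.6853 0.0427 0.1737]
240 163 [0.7002 0.1722 0.1519]
275 260 [ 4.750e-01  1.025e-01 -1.000e-04]
side 258 213 [0.6881 0.0421 0.1749]
side 257 215 [0.6874 0.0471 0.173 ]
side 290 280 [0.5783 0.0779 0.0326]
side 409 192 [ 0.4825 -0.3737  0.0165]
top 109 [0.69033247 0.04351881 0.17338521] [0.66800825 0.03595325 0.15840456] [0.71464803 0.05015826 0.17971608]Traceback (most recent call last):
  File "<stdin>", line 28, in <module>
  File "h.py", line 9, in ray
    c=optics.camera_model(n);K=np.array(c['K'])
ValueError: time passes only in moves, steps and waits
```

The measurements fit the given sizes: the strip measures 130 × 50, the outline 180 × 100, the handle lies 110 mm ahead of the bed centre, the drawer opening comes out near 0.159, and the dial is 125 mm left of the switch. Next I pick up the strip.

```bash
cat >> h.py <<'E'
from functools import lru_cache
_cm=optics.camera_model
class _O:
    camera_model=staticmethod(lru_cache(None)(_cm)); get_image=staticmethod(optics.get_image)
optics=_O
PHI=-0.0945
XU=np.array([np.cos(PHI),np.sin(PHI),0]); YU=np.array([-np.sin(PHI),np.cos(PHI),0])
BED=np.array([.568,.0855,.035]); SW=np.array([.690,.0438,.168])
def st(m=''):
    s=r.read_state(); print(m,round(s['time_s'],2),s['eef_pos'].round(4),'F',s['contact_force'].round(2),'w',round(s['grip_width'],4),'g',round(s['grip_force'],1),'q',s['joint_positions'].round(2)); return s
E
python3 - <<'E'
from h import *
q=down(1.267-np.pi/2); S=np.array([.485,-.379,0])
command_gripper(.078,30)
r.reach(S+[0,0,.14],q); st('above')
print(r.move_straight(S+[0,0,.0205],speed=.1,max_force=6)); st('down')
command_gripper(.04,30); st('grip')
r.move_straight(S+[0,0,.16],speed=.15); st('up')
im,d=shot('top'); cv2.imwrite('pics/g.png',cv2.resize(im[180:330,380:540],(640,600))[:,:,::-1])
E
```

```text
above 1.61 [ 0.4843 -0.38    0.1406] F [-0.13 -0.46 -0.13] w 0.0781 g 0.0 q [-0.79  0.6   1.41 -0.    1.13 -0.48]
False
down 2.95 [ 0.4854 -0.3794  0.0213] F [-0.31  0.21  0.02] w 0.0781 g 0.0 q [-0.79  0.75  1.5   0.    0.88 -0.48]
grip 3.32 [ 0.4853 -0.3793  0.0212] F [0.61 0.8  3.78] w 0.0492 g 32.4 q [-0.79  0.75  1.5  -0.    0.88 -0.48]
up 4.4 [ 0.4845 -0.3785  0.1589] F [ 0.37 -0.09 -1.58] w 0.0492 g 31.8 q [-0.79  0.59  1.39 -0.    1.17 -0.48]
```

The grasp holds: the width is 49 mm and the load on the tool is 1.6 N. Now I place it, stopping on contact.

```bash
python3 - <<'E'
from h import *
q=down(PHI); B=BED.copy(); B[2]=0
r.move_straight(B+[0,0,.17],q,speed=.2); st('over')
r.move_straight(B+[0,0,.068],speed=.12); st('low')
print(r.move_straight(B+[0,0,.0545],speed=.02,max_force=3)); st('touch')
command_gripper(.064); r.hold(.2); st('rel')
r.move_straight(B+[0,0,.17],speed=.12)
r.move_straight(B+[0,0,.20]-.17*XU,speed=.2); st('away')
im,d=shot('top'); im2,_=shot('side')
cv2.imwrite('pics/placed.png',cv2.resize(im[170:280,205:345],(700,550),interpolation=cv2.INTER_CUBIC)[:,:,::-1])
E
```

```text
over 6.96 [0.568  0.0848 0.17  ] F [-0.12  1.02 -1.36] w 0.0492 g 31.8 q [ 0.01  0.5   1.5  -0.    1.14  0.11]
low 7.96 [0.5686 0.0855 0.0687] F [-0.29 -0.39 -1.16] w 0.0493 g 31.8 q [0.02 0.63 1.6  0.   0.91 0.11]
True
touch 8.54 [0.5682 0.0855 0.0562] F [ 0.44 -0.29  4.1 ] w 0.0492 g 32.4 q [ 0.02  0.65  1.61 -0.    0.89  0.11]
rel 9.03 [0.5672 0.0855 0.0553] F [ 0.07 -0.04 -0.81] w 0.0641 g 0.0 q [0.02 0.65 1.61 0.   0.89 0.11]
away 11.16 [0.3997 0.1015 0.1999] F [ 0.65 -0.74 -0.92] w 0.0641 g 0.0 q [0.06 0.19 1.89 0.   1.06 0.16]
```

View pics/placed.png

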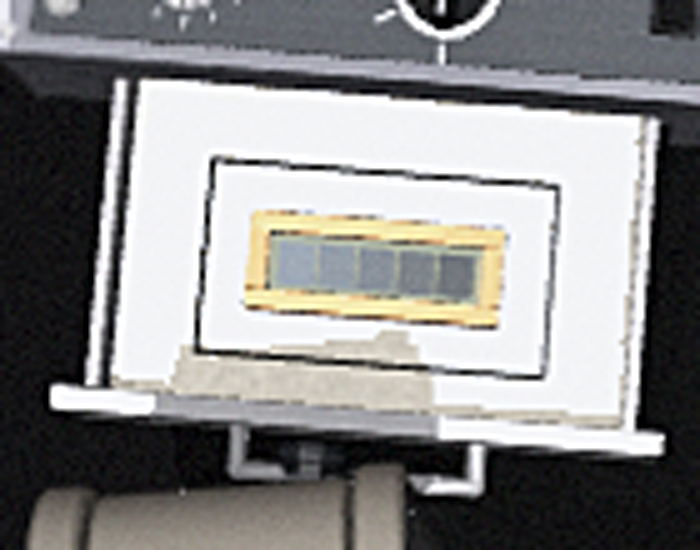

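The frame lies flat and glass up, centred in the outline: its centre is at (376,269) and the outline's at (380,267). Next I push the drawer shut.

```bash
python3 - <<'E'
from h import *
t=np.radians(15)
z=np.sin(t)*XU+np.array([0,0,-np.cos(t)]); 
y=-XU*0+YU
def Q(y): return Ro.from_matrix(np.c_[np.cross(y,z),y,z]).as_quat()
H=BED-.110*XU; H[2]=.068
command_gripper(0.0)
best=None
q=Q(YU)
r.reach(H-.07*XU+[0,0,.10],q); st('pre')
r.move_straight(H-.06*XU,speed=.12); st('front')
c=r.move_straight(H,speed=.03,max_force=2.0); s=st(f'contact {c}')
P=s['eef_pos'].copy(); P[2]=H[2]; np.save('contact.npy',P)
r.move_straight(P+.14*XU,speed=.06,max_force=20); st('pushed')
im,d=shot('side'); cv2.imwrite('pics/push.png',cv2.resize(im[130:380,110:430],(640,500))[:,:,::-1])
E
```

```text
pre 13.2 [0.389  0.1025 0.1682] F [ 0.11 -0.25 -0.26] w -0.0001 g 0.0 q [ 0.1   0.11  2.14 -0.09  0.64 -1.31]
front 14.18 [0.3991 0.1016 0.0684] F [ 0.45 -0.43  0.88] w 0.0003 g 0.0 q [ 0.1   0.34  2.24 -0.17  0.3  -1.23]
contact True 15.55 [0.4433 0.0972 0.0677] F [-1.26 -0.41 -0.08] w -0.0003 g 0.0 q [ 0.08  0.39  2.14 -0.13  0.36 -1.29]
pushed 18.05 [0.5827 0.084  0.0682] F [-0.95 -0.75 -1.23] w 0.0 g 1.0 q [ 0.03  0.56  1.78 -0.06  0.54 -1.4 ]
```

View pics/push.png

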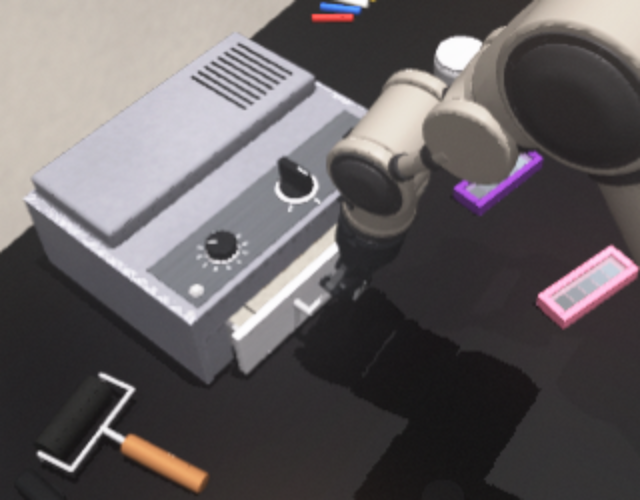

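The drawer is still open by roughly 15–20 mm and the fingers are on the bow handle near (345,285). I continue slowly to the stop.

```bash
python3 - <<'E'
from h import *
P=np.load('contact.npy')
print(r.move_straight(P+.175*XU,speed=.025,max_force=12)); s=st('home'); print('travel',(s['eef_pos']-P)@XU)
r.hold(.3); st()
r.move_straight(s['eef_pos']-.06*XU,speed=.08)
r.move_straight(s['eef_pos']-.08*XU+[0,0,.17],speed=.15); st('away')
im,d=shot('side'); im2,d2=shot('top')
cv2.imwrite('pics/home.png',np.vstack([cv2.resize(im[130:330,110:350],(480,400)),cv2.resize(im2[140:240,195:375],(480,200))])[:,:,::-1] if 0 else cv2.resize(im2[130:240,195:375],(720,440),interpolation=cv2.INTER_CUBIC)[:,:,::-1])
E
```

```text
True
home 18.87 [0.5974 0.0825 0.0671] F [0.12 0.15 0.31] w -0.0 g 0.0 q [ 0.03  0.58  1.74 -0.06  0.57 -1.41]
travel 0.15481363153705033
 19.17 [0.5962 0.0826 0.0665] F [0.5  0.09 0.89] w 0.0001 g 0.0 q [ 0.03  0.58  1.74 -0.06  0.57 -1.41]
away 21.34 [0.5174 0.09   0.2362] F [-0.09  0.96 -0.16] w 0.0003 g 0.0 q [ 0.05  0.24  1.74 -0.05  0.91 -1.41]
```

View pics/home.png

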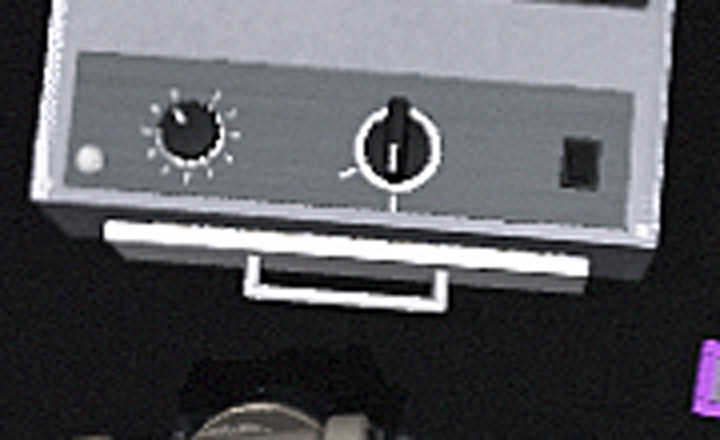

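The drawer looks shut: in the crop the panel sits close to the unit's front and the handle bar runs from (250,294) to (447,304). I check this numerically and press it once more gently to confirm.

```bash
python3 - <<'E'
from h import *
h=[atz('top',(u+.5)/4-.5+195,(v+.5)/4-.5+130,.062) for u,v in((250,294),(447,304))]; h=np.mean(h,0)
print('handle',h,'front-handle',.6407-h@XU,'(0.034 if shut)')
P=np.load('contact.npy'); E0=P+.1548*XU
r.move_straight(E0-.05*XU,speed=.12)
r.move_straight(E0-.012*XU,speed=.08)
print(r.move_straight(E0+.02*XU,speed=.02,max_force=15)); s=st('again'); print('travel',(s['eef_pos']-P)@XU)
for _ in range(3): r.hold(.1); s=st(); print((s['eef_pos']-P)@XU)
E
```

```text
handle [0.61317289 0.07925023 0.062     ] front-handle 0.037740972302716336 (0.034 if shut)
True
again 24.55 [0.5978 0.0824 0.066 ] F [ 0.44  0.56 -0.24] w -0.0001 g 0.0 q [ 0.03  0.59  1.73 -0.06  0.59 -1.41]
travel 0.15518929471581047
 24.65 [0.5977 0.0824 0.0659] F [-0.81  0.41 -1.51] w -0.0001 g 0.0 q [ 0.03  0.59  1.73 -0.06  0.58 -1.41]
0.15515671072636925
 24.75 [0.5976 0.0824 0.0659] F [ 0.47 -0.03 -0.05] w -0.0002 g 0.0 q [ 0.03  0.59  1.73 -0.06  0.58 -1.41]
0.15501519121970314
 24.85 [0.5976 0.0824 0.0659] F [0.44 0.41 0.69] w -0.0001 g 0.0 q [ 0.03  0.59  1.73 -0.06  0.58 -1.41]
0.15497892737330157
```

It stopped at the same spot under 15 N, far above the 2 N friction, so it is on its hard stop and fully home. Now the switch.

```bash
python3 - <<'E'
from h import *
s=r.read_state(); p=s['eef_pos']
r.move_straight(p-.06*XU,speed=.08)
r.move_straight(p-.08*XU+[0,0,.19],speed=.15)
command_gripper(.066,30)
q=down(PHI+np.pi/2)
T=SW.copy(); T[2]=.170
r.reach(T+[0,0,.08],q); st('above')
print(r.move_straight(T,speed=.06,max_force=6)); st('down')
command_gripper(.0,25); s=st('grip')
j=np.array(s['joint_positions']); j2=r.solve_ik(s['eef_pos'],down(PHI+np.pi/2-1.08)); print(np.round(np.array(j2)-j,3))
E
```

```text
above 28.56 [0.6895 0.044  0.2494] F [-0.62  0.48  0.18] w 0.0659 g 0.0 q [-0.05  0.66  0.99  0.    1.49 -1.52]
False
down 30.04 [0.6902 0.0438 0.1705] F [-0.9  -0.07  0.89] w 0.066 g 0.0 q [-0.05  0.71  1.11  0.    1.32 -1.52]
grip 30.57 [0.69   0.0431 0.1702] F [-1.34 -3.01  2.61] w 0.0116 g 27.3 q [-0.05  0.71  1.11 -0.    1.32 -1.52]
[-0.000e+00 -0.000e+00  0.000e+00  1.000e-03  0.000e+00  1.079e+00]
```

```bash
python3 - <<'E'
from h import *
j=np.array(r.read_state()['joint_positions'])
for a in(.5,.95,1.05,1.09):
    k=j.copy();k[5]+=a; r.movej(k); s=st(a); print('torque',s['torque'].round(3),'tau6',s['tau'][5].round(3))
r.hold(.1)
im,d=shot('top'); cv2.imwrite('pics/held.png',cv2.resize(im[130:210,260:330],(560,640))[:600,:,::-1])
r.hold(1.3); s=st('held'); print('torque',s['torque'].round(3),'tau6',s['tau'][5].round(3))
E
```

```text
0.5 31.12 [0.6904 0.0445 0.1702] F [ 2.37  4.91 -1.19] w 0.0117 g 27.0 q [-0.05  0.71  1.11  0.    1.32 -1.03]
torque [ 0.88  -0.566  0.153] tau6 0.245
0.95 31.63 [0.6914 0.0453 0.1703] F [ 8.07  7.37 -2.62] w 0.0113 g 26.9 q [-0.05  0.71  1.11  0.    1.31 -0.58]
torque [ 1.277 -1.221  0.257] tau6 0.307
1.05 31.88 [0.6916 0.0455 0.1703] F [ 8.46  7.22 -3.71] w 0.0116 g 26.9 q [-0.05  0.71  1.11  0.    1.31 -0.48]
torque [ 1.422 -1.415  0.239] tau6 0.445
1.09 32.13 [0.6916 0.0454 0.1704] F [ 7.83  8.16 -2.88] w 0.0115 g 36.6 q [-0.05  0.71  1.11  0.    1.31 -0.44]
torque [ 1.308 -1.339  0.858] tau6 0.91
held 33.58 [0.6916 0.0454 0.1704] F [ 8.17  8.03 -3.5 ] w 0.0114 g 36.5 q [-0.05  0.71  1.11  0.    1.31 -0.44]
torque [ 1.242 -1.323  0.769] tau6 0.816
```

The moment about the vertical jumped from 0.24 to 0.86 N m, so the switch is on its stop, and it was held there for 1.4 s. Now I release it and check.

```bash
python3 - <<'E'
from h import *
command_gripper(.07); r.hold(.5); s=st('open')
p=s['eef_pos']
r.move_straight(p+[0,0,.1],speed=.1)
r.reach(np.array([.42,-.03,.30]),down(PHI)); st('away')
im,d=shot('top'); cv2.imwrite('pics/end.png',cv2.resize(im[130:300,100:400],(780,442),interpolation=cv2.INTER_CUBIC)[:,:,::-1])
E
```

```text
open 34.67 [0.69   0.0431 0.1703] F [ 0.64  0.83 -0.01] w 0.0698 g 0.0 q [-0.05  0.71  1.11 -0.    1.32 -0.43]
away 36.92 [ 0.421  -0.0301  0.3002] F [0.39 0.62 0.37] w 0.0704 g 0.0 q [-0.25  0.11  1.69  0.    1.34 -0.16]
```

View pics/end.png

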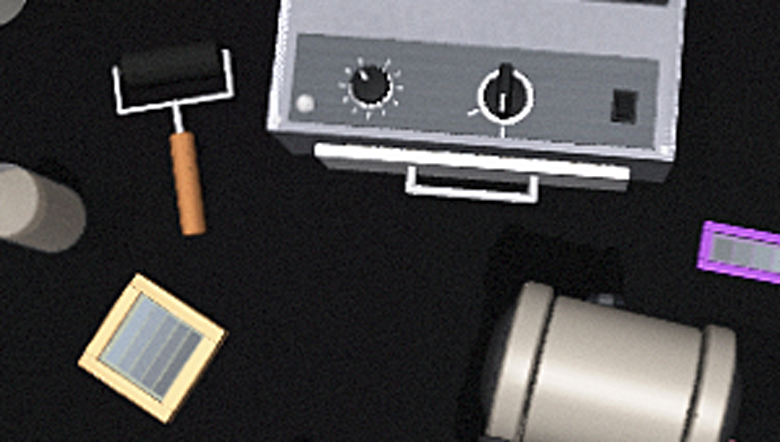

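The bar at (504,92) is back in line with its rest mark. The drawer is shut with its handle at (472,190), the dial mark at (363,75) is unchanged, and the robot is clear.

```bash
python3 -c "
from h import *
print(r.finish_job())"
```

```text
the job is handed in; nothing more can be done
None
```

The job is handed in: the strip frame lies centred in the outline, the drawer is fully home, and the start switch was held at its stop for over a second and sprang back; the judge's verdict was not shown.

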